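Lengthen a sieve-stand leg by one hole

TASK

The leg lying in the bench cradle has to be one hole longer: press its snap button flush and slide the foot section outwards until the button snaps out of the next hole, not past it. Work gently, the thin tube dents and the holes tear if it is pressed or shoved hard, and leave the other things on the table where they are.

Things in the scene. Friction and masses are not known exactly. Their poses are not given: they have to be found in the camera images.
- cradle: Wooden bench cradle, fixed; board 200 x 560 x 18. Origin: centre of its underside, y along the leg, z up. On its posts a clamp (y about -215, its bolts 11 above the sleeve's top) holds the leg's inner tube and an open fork (y about 135, lower than the sleeve's top) supports the sleeve; both, and the leg with them, can stand up to 30 to either side along y.
- leg: Telescoping leg of square tube, level in the cradle. Origin on the table straight below the snap button; z up, x across, +y along the leg from clamp to rubber foot: the way it lengthens. The dark inner tube is clamped; the bright sleeve, 34 wide, slides over it. The clamp's height differs each time and is not measured: the sleeve's top is 85 to 109 above the table (feel for it).
- sleeve (a joint): How far the sleeve has slid to +y of the leg, m: 0 first hole, 0.040 next, 0.080 last; 2 to 5 N slide it. In its top (wall 2) are three 14 wide holes, 40 apart: over the button, 40 and 80 to -y. Round it a black collar, 50 wide, 14 long, 12 above the top; its face towards the button is 16 to +y of the button's centre at the start: push there with a fingertip, or grip its width.
- button (a joint): How far the snap button (steel dome, radius 6, in the inner tube, 5 out of the hole, 2 total play) is pressed straight down, m: 0 out, 0.005 flush, 0.007 under the wall. Spring: 4 N to start, 6.5 N flush. Out, it locks the sleeve. Flush, pushing the sleeve rides the hole's edge over the dome; the wall keeps it down till the next hole, where it springs out and locks.
- cob1_mid (a point): a golden corn cob, 150 long and 42 thick, lying on the table; bystander; point at its centre.
- cob2_mid (a point): a pale corn cob, 140 long and 42 thick, lying on the table; bystander; point at its centre.
- cob3_mid (a point): a black corn cob, 120 long and 40 thick, lying on the table beyond the cradle; bystander; point at its centre.
- cob4_mid (a point): a small pale corn cob, 110 long and 36 thick, lying on the cradle's board behind the leg (top 54 above the table); bystander; point at its centre.
- bottle1_mid (a point): a white bottle, diameter 74, 200 tall, standing at one side of the cradle; bystander; point at its centre.
- bottle2_mid (a point): a white bottle, diameter 74, 200 tall, standing at one side of the cradle; bystander; point at its centre.
- tin_mid (a point): a low steel tin, diameter 48, 35 tall, on the cradle's board in front of the leg (its top 53 above the table); bystander; point at its centre.
- wrench: A small steel wrench, 130 long, lying on the cradle's board in front of the leg; bystander; origin on its underside.

How it is judged:
On the way:
1. the snap button is pressed in, at least 3.5 mm (value of joint button above 0.0035 m), for 0.05 s.
At the end, for the whole second after the job is handed in: the sleeve rests 40 mm (within 2.5 mm) farther out and the button stands out of the next hole (pressed in less than 1 mm) (value of joint sleeve between 0.0375 and 0.0425 m and value of joint button below 0.001 m and velocity of joint sleeve between -0.005 and 0.005 m/s); the robot touches nothing.
It fails at once if the robot presses or shoves the leg with more than 30 N (contact force between the arm and leg above 30 N).
It fails at once if the robot presses or shoves the leg with more than 30 N (contact force between the fingers and leg above 30 N).
It fails at once if the sleeve is slid past the next hole or pushed in the wrong way (value of joint sleeve above 0.05 m or value of joint sleeve below -0.006 m).
It fails at once if another thing on the table is shifted more than 30 mm (distance of any of cob1_mid, cob2_mid, cob3_mid, cob4_mid, bottle1_mid, bottle2_mid, tin_mid, wrench from where it was at the start of the episode above 0.03 m).
It also fails if it takes over 58 s, if anything falls off the work surface, if the arm or the gripper's body presses on something with over 40 N, if the wrist force passes 120 N, or if a joint passes its speed limit or range.

ROBOT

A 6-joint arm with a two-finger parallel gripper is mounted at the origin on the work surface. World frame = base frame: x ahead of the robot, y to its left, z up, the work surface at z = 0. Lengths are in m, angles in rad, forces in N, time in s.
With the tool pointing down it reaches from about 0.275 to 0.825 m from the base axis. Payload 4.9 kg.
Tool frame: the origin (TCP) lies midway between the tips of the shut fingers; the grasp point (between the pads) lies 19 mm behind it; z points along the fingers, y is the line along which they close (so a half turn about z gives the same grasp; the last joint's range is limited). The gripper opens to 85 mm and grips with 20 to 120 N. Pads are 22 mm wide; open, the fingers measure 114 mm over their backs; the gripper's body (76 mm by 85 mm) begins 54 mm behind the grasp point. The pads swing forward as they close: fully open they stand 13 mm farther back than shut.
Start: joints at [-1.293, 0.326, -0.193, 1.052, 0, 1.437], TCP at [0.22, -0.504, 0.231] pointing down, gripper open.
Joint ranges: [-2.65, 2.65], [-0.97, 1.79], [-1.3, 1.35], [-1.93, 2.1], [-1.47, 1.37], [-3.14, 3.14]. Speed limits (rad/s): [2.57, 2.57, 3.14, 3.14, 3.14, 3.14].

INTERFACE

Orientations are given as a rotation vector (axis times angle).
In Python, from bench import r gives the robot as it stands.
- The arm moves only by the shell command python3 -m creep 'ROWS' [FORCE]. ROWS is JSON, a list of rows, each an object of numbers: "dx", "dy", "dz": the shift along the world's x, y, z in units of 0.5 m (1.0 is 0.5 m); "rx", "ry", "rz": the turn, a rotation vector about the world's x, y, z in units of 180 degrees (1.0 is 180 degrees); "hand": the opening, from 0 (shut) to 1 (fully open). A call has 1 to 5 rows; each row is the pose to reach, as a shift and turn from the pose commanded when the call began, turning the shorter way round; what a row does not reach only later rows make up. A row lasts 1/12 s, in which the tool goes at most 41.7 mm and 7.16 degrees, less where a joint would pass 70% of its speed; a pose out of reach is approached as far as the arm can. A call with a number of a shift or a turn outside -1 to 1 is refused whole. A call with a gripper value outside its range is refused whole. The fingers move at their own pace and stop on an object; FORCE is the grip in N (left out, the last holds). Time passes only in rows, so rows that repeat a pose let the fingers close. It gives the time, the measured TCP pose, the force, the opening and the grip force at its end, in the units of the state.
- r.observe(): the state, without advancing time (a new reading comes with each control period).
- r.capture(name): name is "scene" or "top" or "wrist"; returns a dict with "color" (384x512x3 uint8, red, green, blue), "fx", "fy", "cx", "cy" (pixels), "R" (3x3) and "t" (3): a world point X has camera coordinates R X + t; the wrist camera has in their place "tool_from_camera" (4x4, takes a point from camera to tool coordinates, whose origin is the TCP and whose axes are the flange's). Camera axes: x right, y down, z forward; pixel columns grow to the right and rows downward; lengths in m; the calibration is good to about 2 mm. A picture is of the moment at which its call begins: read the wrist's pose just before it. There is no depth.
- r.job_done(): hands the job in; it is judged then, once.
Trained networks look in the newest picture that a camera, given by its name, has taken for a name from the list of things; names that differ only in an ending like _2 or _b are one class to them, and where a whole thing is asked for, a point or a joint stands for the part that bears it (a point fixed in the world has none). Each returns a list of dicts, best first, with "p" (0 to 1); they miss things now and then, are a little off and sometimes report something else, mostly with a low value. They report only what shows in the picture. A call takes as long as a camera call.
- r.look_for(camera, target): "xyz" ([x, y, z] in m, in world coordinates, good to about 4 mm: the middle of the surface that is visible of it).
- r.outline_of(camera, target): "mask" (384x512 bool, what is visible of it).
The state is a dict: "time": time; "joint_pos": joint angles; "dq": joint speeds; "joint_efforts": joint torques, N m; "position": TCP position; "ee_rot": TCP orientation; "wrist_force": force on the tool from outside, world axes, zero at the start; "torque": the same for the moment, N m; "grip_width": finger opening in m; "grasp_force": force on a finger pad.
Only numpy, scipy, OpenCV 4.12 (cv2) and the standard library are available. Lean on these libraries where they do the work, as an engineer would, in place of code of your own. Each camera call takes 0.05 s, during which the arm holds its last target. There are 200 camera calls.

## Working session

There is one attempt and no reset: what is moved stays moved. The work goes in short steps, Python scripts to look and compute and a shell command to move; the robot and the scene stay as the last step left them, time stands still between calls to the robot, and variables do not carry over. Pictures are saved under pics/ and viewed, at most 10 in all, crops included, and the job is handed in when it is done.

```bash
mkdir -p pics; ls
python3 - <<'E'
from bench import r
import cv2
s=r.observe();print(s['time'],s['position'],s['ee_rot'],s['grip_width'])
for c in('scene','top'):
    p=r.capture(c);cv2.imwrite(f'pics/{c}0.png',p['color'][:,:,::-1])
    for n in('button','sleeve','leg','cradle','tin_mid','wrench','bottle1_mid','cob1_mid','cob2_mid','cob3_mid','cob4_mid'):
        print(c,n,[(d['xyz'] if isinstance(d['xyz'],list) else d['xyz'].round(3).tolist(),round(d['p'],2)) for d in r.look_for(c,n)[:3]])
E
```

```text
pics
0.0 [ 0.21998441 -0.50344542  0.2304866 ] [-3.07352465e+00 -6.41870701e-01  2.01171216e-04] 0.08546544407413771
scene button []
scene sleeve [([0.5133, 0.107, 0.0916], 0.69), ([0.7533, 0.0558, 0.0338], 0.63)]
scene leg [([0.5116, 0.0212, 0.0804], 0.85)]
scene cradle [([0.5407, 0.0421, 0.0167], 0.57)]
scene tin_mid [([0.43, -0.1003, 0.05], 0.48)]
scene wrench [([0.4185, 0.134, 0.0266], 0.5)]
scene bottle1_mid [([0.5379, -0.4661, 0.1116], 0.6)]
scene cob1_mid [([0.3717, 0.3631, 0.0374], 0.9)]
scene cob2_mid [([0.7009, -0.2895, 0.0334], 0.8)]
scene cob3_mid [([0.754, 0.0548, 0.0369], 0.61), ([0.371, 0.3637, 0.0384], 0.19)]
scene cob4_mid [([0.5876, 0.1364, 0.0465], 0.78)]
top button [([0.4231, -0.0955, 0.0519], 0.69)]
top sleeve [([0.4987, 0.111, 0.0899], 0.94)]
top leg [([0.4964, 0.0043, 0.0862], 0.59)]
top cradle [([0.495, 0.0413, 0.0164], 0.56)]
top tin_mid [([0.4241, -0.0936, 0.0543], 0.68)]
top wrench [([0.4237, 0.1244, 0.0282], 0.82), ([0.5025, 0.1136, 0.0916], 0.5)]
top bottle1_mid [([0.5125, -0.4589, 0.1296], 0.64)]
top cob1_mid [([0.3573, 0.3627, 0.0361], 0.78)]
top cob2_mid [([0.6814, -0.2899, 0.0347], 0.95), ([0.4967, 0.0051, 0.0861], 0.61), ([0.5011, 0.1142, 0.0868], 0.5)]
top cob3_mid [([0.7435, 0.0539, 0.0354], 0.76)]
top cob4_mid [([0.5771, 0.1356, 0.0472], 0.88)]
```

View pics/top0.png

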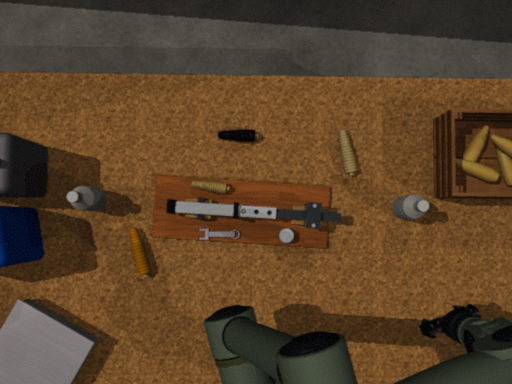

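View pics/scene0.png

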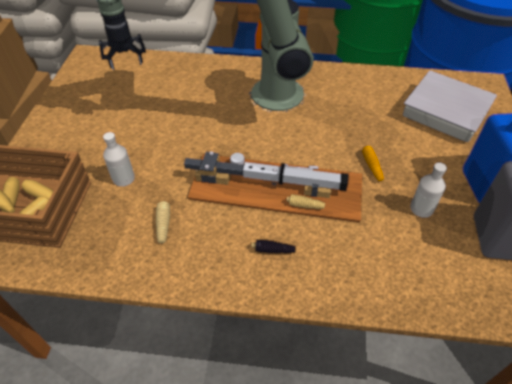

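The top view has +y to the left and +x up. The foot is near px (172,206), the collar near (237,210), the button and holes around (245–272,211), and the clamp at (313,216), so the leg is yawed slightly. The bystanders are lower than the leg and clear of it. The `button` detection matches the tin, so I reject it. Next I measure the leg axis.

```bash
cat > h.py <<'E'
import numpy as np, cv2
def ray(p,uv,z):
    """world points on plane z for pixels uv, fixed camera p"""
    uv=np.atleast_2d(uv).astype(float)
    d=np.c_[(uv[:,0]-p['cx'])/p['fx'],(uv[:,1]-p['cy'])/p['fy'],np.ones(len(uv))]@p['R']
    c=-p['R'].T@p['t']; return c+d*((z-c[2])/d[:,2])[:,None]
def wristcam(p,s):
    """give a wrist picture R,t from state s"""
    M=np.array(p['tool_from_camera']);Rt=cv2.Rodrigues(np.array(s['ee_rot']))[0]
    Rw=Rt@M[:3,:3];c=Rt@M[:3,3]+np.array(s['position'])
    p['R']=Rw.T;p['t']=-Rw.T@c;return p
E
python3 - <<'E'
from bench import r
from h import *
p=r.capture('top');p['R']=np.array(p['R']);p['t']=np.array(p['t'])
for n in('sleeve','leg'):
    m=r.outline_of('top',n)[0]['mask'];v,u=np.nonzero(m)
    l=cv2.fitLine(ray(p,np.c_[u,v],.097)[:,:2].astype(np.float32),cv2.DIST_HUBER,0,.01,.01).ravel()
    print(n,u.min(),u.max(),v.min(),v.max(),l,np.degrees(np.arctan2(-l[0]*np.sign(l[1]),abs(l[1]))))
print(ray(p,[[172,206],[237,210],[246,211],[257,212],[270,213],[313,216]],.097).round(3))
cv2.imwrite('pics/crop0.png',cv2.resize(p['color'][185:240,155:345,::-1],None,fx=4,fy=4,interpolation=cv2.INTER_CUBIC))
E
```

```text
sleeve 166 275 200 218 [0.04942032 0.99877805 0.5009877  0.11062415] -2.8327293
leg 166 339 199 228 [0.04614593 0.9989347  0.49567258 0.00679507] -2.6449063
[[ 0.51   0.254  0.097]
 [ 0.5    0.056  0.097]
 [ 0.497  0.028  0.097]
 [ 0.495 -0.005  0.097]
 [ 0.492 -0.045  0.097]
 [ 0.485 -0.176  0.097]]
```

View pics/crop0.png

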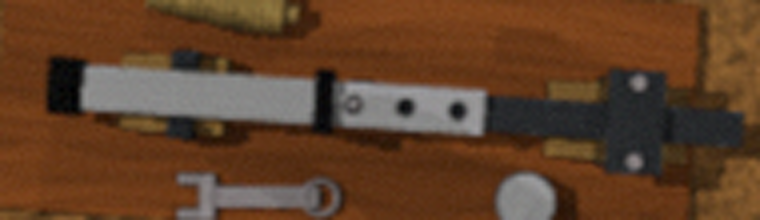

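The crop (4x) shows the button in the hole next to the collar at (352,103), which is full-image px (243,210.8). The other holes are at (405,106) and (458,110), the collar is at x=325, and the leg is yawed about -2.7°. The button is at roughly (0.498, 0.037). I move above it, turned so the tool's x axis lies along the leg and with the fingers shut.

```bash
python3 -m creep '[{"dx":0.1,"dy":0.2,"dz":0.1,"rz":0.1,"hand":0},{"dx":0.2,"dy":0.4,"dz":0.1,"rz":0.2,"hand":0},{"dx":0.3,"dy":0.6,"dz":0.1,"rz":0.3,"hand":0},{"dx":0.3,"dy":0.6,"dz":0.1,"rz":0.354,"hand":0},{"dx":0.3,"dy":0.6,"dz":0.1,"rz":0.354,"hand":0}]' 20; python3 -c "
from bench import r;s=r.observe();print(s['time'],s['position'],s['ee_rot'],s['joint_pos'])"
```

```text
1.35 [ 0.22013193 -0.50400246  0.23125917] [-3.07515748e+00 -6.42260421e-01  4.08874050e-05] [-1.29321567e+00  3.26206663e-01 -1.92647406e-01  1.05202547e+00
 -2.01221309e-05  1.43658737e+00]validation failed for argument at $[0]...
```

```bash
python3 -m creep '[{"dx":0.1,"dy":0.2,"dz":0.1,"rx":0,"ry":0,"rz":0.1,"hand":0},{"dx":0.2,"dy":0.4,"dz":0.1,"rx":0,"ry":0,"rz":0.2,"hand":0},{"dx":0.3,"dy":0.6,"dz":0.1,"rx":0,"ry":0,"rz":0.3,"hand":0},{"dx":0.3,"dy":0.6,"dz":0.1,"rx":0,"ry":0,"rz":0.354,"hand":0},{"dx":0.3,"dy":0.6,"dz":0.1,"rx":0,"ry":0,"rz":0.354,"hand":0}]' 20; python3 -c "
from bench import r;s=r.observe();print(s['time'],s['position'],s['ee_rot'],s['joint_pos'])"
```

```text
time: 1.77
position: [0.3115, -0.3205, 0.2684]
ee_rot: [2.724, 1.563, 0.0]
wrist_force: [1.5, -0.6, 0.2]
grip_width: 0.0254
grasp_force: 0.0
1.7667 [ 0.31153634 -0.32046913  0.26836265] [2.72436841e+00 1.56347614e+00 3.77661123e-04] [-9.65097657e-01  1.08816952e-01 -3.75961928e-01  1.08552713e+00
  1.99696909e-04  1.13450211e+00]
```

```bash
python3 -m creep '[{"dx":0.36,"dy":0.66,"dz":0.04,"rx":0,"ry":0,"rz":0.153,"hand":0},{"dx":0.36,"dy":0.66,"dz":0.04,"rx":0,"ry":0,"rz":0.153,"hand":0},{"dx":0.36,"dy":0.66,"dz":0.04,"rx":0,"ry":0,"rz":0.153,"hand":0},{"dx":0.36,"dy":0.66,"dz":0.04,"rx":0,"ry":0,"rz":0.153,"hand":0},{"dx":0.36,"dy":0.66,"dz":0.04,"rx":0,"ry":0,"rz":0.153,"hand":0}]'
```

```text
time: 2.18
position: [0.4113, -0.1376, 0.2796]
ee_rot: [2.276, 2.164, 0.0]
wrist_force: [1.5, -0.1, 0.1]
grip_width: 0.0002
grasp_force: 0.0
```

```bash
python3 -m creep '[{"dx":0.16,"dy":0.28,"dz":0,"rx":0,"ry":0,"rz":0.001,"hand":0},{"dx":0.16,"dy":0.28,"dz":0,"rx":0,"ry":0,"rz":0.001,"hand":0},{"dx":0.16,"dy":0.28,"dz":0,"rx":0,"ry":0,"rz":0.001,"hand":0},{"dx":0.16,"dy":0.28,"dz":0,"rx":0,"ry":0,"rz":0.001,"hand":0},{"dx":0.16,"dy":0.28,"dz":0,"rx":0,"ry":0,"rz":0.001,"hand":0}]'
python3 - <<'E'
from bench import r
from h import *
s=r.observe();print(s['time'],s['position'],s['ee_rot'],s['wrist_force'])
p=r.capture('wrist');cv2.imwrite('pics/w1.png',p['color'][:,:,::-1]);print(p['tool_from_camera'],p['fx'])
for n in('button','sleeve'):print(n,[(d['xyz'],d['p']) for d in r.look_for('wrist',n)])
E
```

```text
time: 2.6
position: [0.4932, 0.0057, 0.2791]
ee_rot: [-2.268, -2.173, -0.005]
wrist_force: [-0.0, -0.2, 0.5]
grip_width: -0.0001
grasp_force: 0.0
2.6 [0.49317688 0.00566845 0.27914038] [-2.26848969 -2.173042   -0.0047187 ] [-0.02585276 -0.18132588  0.50432281]
[[ 6.92355546e-04 -9.62686355e-01 -2.70618741e-01  6.84851814e-02]
 [ 9.99999708e-01  7.54041759e-04 -1.23976513e-04 -1.18636469e-04]
 [ 3.23408329e-04 -2.70618576e-01  9.62686596e-01 -1.43281108e-01]
 [ 0.00000000e+00  0.00000000e+00  0.00000000e+00  1.00000000e+00]] 346.2084609211411
button [([0.4984, 0.0377, 0.0927], 0.47)]
sleeve [([0.5012, 0.0639, 0.0873], 0.58)]
```

View pics/w1.png

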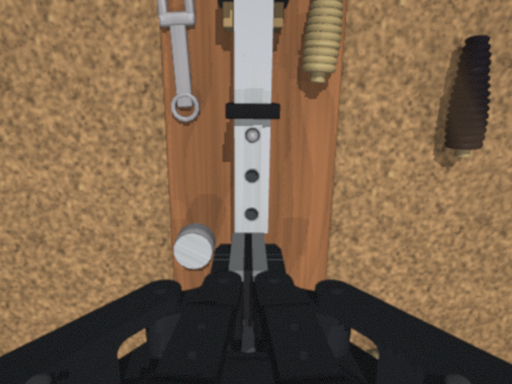

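The wrist view shows the button at px (252,134), the other holes at (252,176) and (251,214), and the collar's lower edge at about row 118. The shut tips lie on the leg line. I estimate the height from the 40 mm spacing and from the button's position.

Run:
```python
from bench import r
from h import *
s=r.observe();p=wristcam(r.capture('wrist'),s)
g=cv2.cvtColor(p['color'],cv2.COLOR_RGB2GRAY)
def cen(u,v):
    w=g[v-9:v+10,u-9:u+10];m=cv2.moments((w<120).astype(np.uint8));return [u-9+m['m10']/m['m00'],v-9+m['m01']/m['m00']]
h=np.array([cen(252,176),cen(251,214)]);print(h)
print(g[90:150,245].tolist())
for z in(.085,.091,.097,.103,.109):
    q=ray(p,np.r_[[[252,134.5]],h,[[245,118]],[[233,160]],[[270,160]]],z)
    print(z,q[:4,:2].round(4).tolist(),[np.linalg.norm(q[i]-q[j]).round(4) for i,j in((0,1),(1,2),(4,5))])
```

```text
[[254.55284553 171.11382114]
 [254.09482759 209.24137931]]
[190, 190, 190, 190, 191, 188, 172, 114, 51, 34, 29, 32, 33, 35, 36, 32, 33, 33, 30, 31, 32, 32, 65, 114, 129, 129, 131, 128, 128, 145, 182, 199, 197, 201, 199, 197, 201, 199, 199, 199, 200, 199, 200, 200, 199, 200, 199, 200, 199, 198, 199, 198, 198, 197, 199, 198, 197, 200, 199, 199]
0.085 [[0.4958, 0.0307], [0.4967, -0.0056], [0.4945, -0.0456], [0.4898, 0.0467]] [np.float64(0.0363), np.float64(0.0401), np.float64(0.0365)]
0.091 [[0.4958, 0.0314], [0.4967, -0.0042], [0.4945, -0.0435], [0.4899, 0.0471]] [np.float64(0.0357), np.float64(0.0393), np.float64(0.0359)]
0.097 [[0.4957, 0.0321], [0.4966, -0.0029], [0.4945, -0.0415], [0.49, 0.0475]] [np.float64(0.035), np.float64(0.0386), np.float64(0.0352)]
0.103 [[0.4957, 0.0328], [0.4966, -0.0016], [0.4945, -0.0394], [0.49, 0.0479]] [np.float64(0.0344), np.float64(0.0379), np.float64(0.0346)]
0.109 [[0.4957, 0.0335], [0.4965, -0.0002], [0.4945, -0.0374], [0.4901, 0.0483]] [np.float64(0.0337), np.float64(0.0372), np.float64(0.0339)]
```

```bash
python3 -m creep '[{"dx":0.008,"dy":0.056,"dz":-0.08,"rx":0,"ry":0,"rz":0,"hand":0},{"dx":0.008,"dy":0.056,"dz":-0.16,"rx":0,"ry":0,"rz":0,"hand":0},{"dx":0.008,"dy":0.056,"dz":-0.24,"rx":0,"ry":0,"rz":0,"hand":0},{"dx":0.008,"dy":0.056,"dz":-0.28,"rx":0,"ry":0,"rz":0,"hand":0},{"dx":0.008,"dy":0.056,"dz":-0.28,"rx":0,"ry":0,"rz":0,"hand":0}]'
python3 - <<'E'
from bench import r
from h import *
s=r.observe();print(s['time'],s['position'],s['ee_rot'],s['wrist_force'])
p=r.capture('wrist');cv2.imwrite('pics/w2.png',p['color'][:,:,::-1])
for n in('button','sleeve'):print(n,[(d['xyz'],d['p']) for d in r.look_for('wrist',n)])
# project tip corner and candidate button points
p=wristcam(p,s)
for y in(.030,.034,.038,.042):
  for z in(.09,.11):
    c=p['R']@[.4975,y,z]+p['t'];print(y,z,(p['fx']*c[0]/c[2]+p['cx']).round(),(p['fy']*c[1]/c[2]+p['cy']).round())
c=p['R']@s['position']+p['t'];print('tcp',p['fx']*c[0]/c[2]+p['cx'],p['fy']*c[1]/c[2]+p['cy'])
E
```

```text
time: 3.22
position: [0.4902, 0.0276, 0.1346]
ee_rot: [-2.274, -2.157, 0.01]
wrist_force: [-1.6, -0.3, 0.3]
grip_width: 0.0001
grasp_force: 0.0
3.2167 [0.49018213 0.02755054 0.13456269] [-2.27422985 -2.15730764  0.00994726] [-1.63129782 -0.25038178  0.33201429]
button [([0.497, 0.0394, 0.0922], 0.74)]
sleeve [([0.5022, 0.0809, 0.0873], 0.57)]
0.03 0.09 261.0 212.0
0.03 0.11 262.0 225.0
0.034 0.09 261.0 206.0
0.034 0.11 262.0 218.0
0.038 0.09 261.0 199.0
0.038 0.11 262.0 210.0
0.042 0.09 260.0 192.0
0.042 0.11 261.0 203.0
tcp 248.0208329428599 250.7592184663868
```

View pics/w2.png

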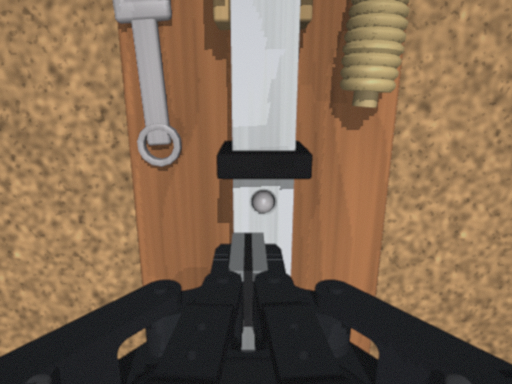

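The close view shows the button dome at px (263,202), the collar's near face at row ~180 and the shut tips at rows 235–270, column 248. That puts the button at about (0.498, 0.038), in agreement with the top camera and the detector. I read the settled pose before shifting.

```bash
python3 -m creep '[{"dx":0,"dy":0,"dz":0,"rx":0,"ry":0,"rz":0,"hand":0},{"dx":0,"dy":0,"dz":0,"rx":0,"ry":0,"rz":0,"hand":0}]'
```

```text
time: 3.53
position: [0.4964, 0.028, 0.1412]
ee_rot: [2.275, 2.162, 0.004]
wrist_force: [0.0, -0.6, 0.3]
grip_width: 0.0002
grasp_force: 0.0
```

Run:
```python
from bench import r
from h import *
s=r.observe();print(s['position'],s['ee_rot'])
p=wristcam(r.capture('wrist'),s)
b=r.look_for('wrist','button');print([(d['xyz'],d['p']) for d in b])
m=r.outline_of('wrist','button');
for d in m[:2]:
    v,u=np.nonzero(d['mask']);print(d['p'],u.mean(),v.mean(),u.min(),u.max(),v.min(),v.max())
    for z in(.09,.1,.11):print(z,ray(p,[[u.mean(),v.mean()]],z).round(4))
g=cv2.cvtColor(p['color'],cv2.COLOR_RGB2GRAY)
print(g[130:240:2,245].tolist())
```

```text
[0.49643579 0.02798574 0.1412433 ] [2.27512418 2.16200291 0.00413105]
[([0.4981, 0.0365, 0.0946], 0.73)]
0.56 250.73451327433628 198.83480825958702 241 260 189 209
0.09 [[0.4987 0.0367 0.09  ]]
0.1 [[0.4987 0.0398 0.1   ]]
0.11 [[0.4988 0.0428 0.11  ]]
[190, 190, 187, 189, 190, 187, 188, 186, 185, 173, 87, 29, 35, 30, 31, 34, 31, 35, 30, 32, 33, 32, 28, 34, 118, 130, 132, 146, 198, 164, 90, 97, 122, 134, 145, 150, 149, 141, 127, 113, 174, 192, 197, 197, 197, 197, 196, 197, 199, 198, 197, 141, 45, 40, 35]
```

```bash
python3 -m creep '[{"dx":0.004,"dy":0.018,"dz":-0.01,"rx":0,"ry":0,"rz":0,"hand":0},{"dx":0.004,"dy":0.018,"dz":-0.02,"rx":0,"ry":0,"rz":0,"hand":0},{"dx":0.004,"dy":0.018,"dz":-0.032,"rx":0,"ry":0,"rz":0,"hand":0},{"dx":0.004,"dy":0.018,"dz":-0.032,"rx":0,"ry":0,"rz":0,"hand":0},{"dx":0.004,"dy":0.018,"dz":-0.032,"rx":0,"ry":0,"rz":0,"hand":0}]'
python3 -m creep '[{"dx":0,"dy":0,"dz":-0.003,"rx":0,"ry":0,"rz":0,"hand":0},{"dx":0,"dy":0,"dz":-0.006,"rx":0,"ry":0,"rz":0,"hand":0},{"dx":0,"dy":0,"dz":-0.009,"rx":0,"ry":0,"rz":0,"hand":0},{"dx":0,"dy":0,"dz":-0.009,"rx":0,"ry":0,"rz":0,"hand":0},{"dx":0,"dy":0,"dz":-0.009,"rx":0,"ry":0,"rz":0,"hand":0}]'
```

```text
time: 4.1
position: [0.4961, 0.0377, 0.1223]
ee_rot: [-2.275, -2.164, 0.002]
wrist_force: [0.2, -0.3, 0.1]
grip_width: 0.0001
grasp_force: 0.0
time: 4.52
position: [0.4967, 0.0375, 0.1186]
ee_rot: [-2.277, -2.165, 0.0]
wrist_force: [0.2, -0.2, 0.4]
grip_width: 0.0001
grasp_force: 0.0
```

```bash
python3 -m creep '[{"dx":0.003,"dy":0,"dz":-0.003,"rx":0,"ry":0,"rz":0,"hand":0},{"dx":0.003,"dy":0,"dz":-0.006,"rx":0,"ry":0,"rz":0,"hand":0},{"dx":0.003,"dy":0,"dz":-0.008,"rx":0,"ry":0,"rz":0,"hand":0},{"dx":0.003,"dy":0,"dz":-0.008,"rx":0,"ry":0,"rz":0,"hand":0},{"dx":0.003,"dy":0,"dz":-0.008,"rx":0,"ry":0,"rz":0,"hand":0}]'
```

```text
time: 4.93
position: [0.4982, 0.0376, 0.1145]
ee_rot: [-2.276, -2.165, 0.0]
wrist_force: [0.2, -0.0, 0.8]
grip_width: -0.0004
grasp_force: 0.0
```

```bash
python3 -m creep '[{"dx":0,"dy":0,"dz":-0.002,"rx":0,"ry":0,"rz":0,"hand":0},{"dx":0,"dy":0,"dz":-0.004,"rx":0,"ry":0,"rz":0,"hand":0},{"dx":0,"dy":0,"dz":-0.006,"rx":0,"ry":0,"rz":0,"hand":0},{"dx":0,"dy":0,"dz":-0.006,"rx":0,"ry":0,"rz":0,"hand":0},{"dx":0,"dy":0,"dz":-0.006,"rx":0,"ry":0,"rz":0,"hand":0}]'
```

```text
time: 5.35
position: [0.4982, 0.0376, 0.1116]
ee_rot: [-2.276, -2.165, 0.0]
wrist_force: [-0.8, 0.5, -0.3]
grip_width: -0.0004
grasp_force: 0.0
```

```bash
python3 -m creep '[{"dx":0,"dy":0,"dz":-0.002,"rx":0,"ry":0,"rz":0,"hand":0},{"dx":0,"dy":0,"dz":-0.004,"rx":0,"ry":0,"rz":0,"hand":0},{"dx":0,"dy":0,"dz":-0.006,"rx":0,"ry":0,"rz":0,"hand":0},{"dx":0,"dy":0,"dz":-0.006,"rx":0,"ry":0,"rz":0,"hand":0},{"dx":0,"dy":0,"dz":-0.006,"rx":0,"ry":0,"rz":0,"hand":0}]'
```

```text
time: 5.77
position: [0.4982, 0.0376, 0.1085]
ee_rot: [-2.276, -2.165, 0.0]
wrist_force: [0.4, -0.6, 0.9]
grip_width: 0.0
grasp_force: 0.0
```

```bash
python3 -m creep '[{"dx":0,"dy":0,"dz":-0.002,"rx":0,"ry":0,"rz":0,"hand":0},{"dx":0,"dy":0,"dz":-0.004,"rx":0,"ry":0,"rz":0,"hand":0},{"dx":0,"dy":0,"dz":-0.006,"rx":0,"ry":0,"rz":0,"hand":0},{"dx":0,"dy":0,"dz":-0.006,"rx":0,"ry":0,"rz":0,"hand":0},{"dx":0,"dy":0,"dz":-0.006,"rx":0,"ry":0,"rz":0,"hand":0}]'
```

```text
time: 6.18
position: [0.4982, 0.0376, 0.1055]
ee_rot: [-2.276, -2.165, 0.0]
wrist_force: [0.3, 0.2, -0.2]
grip_width: -0.0003
grasp_force: 0.0
```

```bash
python3 -m creep '[{"dx":0,"dy":0,"dz":-0.002,"rx":0,"ry":0,"rz":0,"hand":0},{"dx":0,"dy":0,"dz":-0.004,"rx":0,"ry":0,"rz":0,"hand":0},{"dx":0,"dy":0,"dz":-0.006,"rx":0,"ry":0,"rz":0,"hand":0},{"dx":0,"dy":0,"dz":-0.006,"rx":0,"ry":0,"rz":0,"hand":0},{"dx":0,"dy":0,"dz":-0.006,"rx":0,"ry":0,"rz":0,"hand":0}]'
```

```text
time: 6.6
position: [0.4982, 0.0376, 0.1025]
ee_rot: [-2.276, -2.165, 0.0]
wrist_force: [0.3, -0.4, 0.5]
grip_width: 0.0004
grasp_force: 0.0
```

```bash
python3 -m creep '[{"dx":0,"dy":0,"dz":-0.002,"rx":0,"ry":0,"rz":0,"hand":0},{"dx":0,"dy":0,"dz":-0.004,"rx":0,"ry":0,"rz":0,"hand":0},{"dx":0,"dy":0,"dz":-0.004,"rx":0,"ry":0,"rz":0,"hand":0},{"dx":0,"dy":0,"dz":-0.004,"rx":0,"ry":0,"rz":0,"hand":0}]'
```

```text
time: 6.93
position: [0.4982, 0.0376, 0.1005]
ee_rot: [-2.276, -2.165, 0.0]
wrist_force: [0.4, 0.7, -0.5]
grip_width: 0.0001
grasp_force: 0.0
```

```bash
python3 -m creep '[{"dx":0,"dy":0,"dz":-0.002,"rx":0,"ry":0,"rz":0,"hand":0},{"dx":0,"dy":0,"dz":-0.004,"rx":0,"ry":0,"rz":0,"hand":0},{"dx":0,"dy":0,"dz":-0.006,"rx":0,"ry":0,"rz":0,"hand":0},{"dx":0,"dy":0,"dz":-0.006,"rx":0,"ry":0,"rz":0,"hand":0},{"dx":0,"dy":0,"dz":-0.006,"rx":0,"ry":0,"rz":0,"hand":0}]'
```

```text
time: 7.35
position: [0.4981, 0.0376, 0.0975]
ee_rot: [-2.276, -2.165, 0.0]
wrist_force: [0.1, 0.1, 0.2]
grip_width: 0.0005
grasp_force: 0.0
```

```bash
python3 -m creep '[{"dx":0,"dy":0,"dz":-0.002,"rx":0,"ry":0,"rz":0,"hand":0},{"dx":0,"dy":0,"dz":-0.004,"rx":0,"ry":0,"rz":0,"hand":0},{"dx":0,"dy":0,"dz":-0.004,"rx":0,"ry":0,"rz":0,"hand":0},{"dx":0,"dy":0,"dz":-0.004,"rx":0,"ry":0,"rz":0,"hand":0}]'
```

```text
time: 7.68
position: [0.4982, 0.0375, 0.0955]
ee_rot: [-2.276, -2.165, 0.0]
wrist_force: [-0.6, 0.5, 0.2]
grip_width: 0.0001
grasp_force: 0.0
```

```bash
python3 -m creep '[{"dx":0,"dy":0,"dz":-0.002,"rx":0,"ry":0,"rz":0,"hand":0},{"dx":0,"dy":0,"dz":-0.004,"rx":0,"ry":0,"rz":0,"hand":0},{"dx":0,"dy":0,"dz":-0.004,"rx":0,"ry":0,"rz":0,"hand":0},{"dx":0,"dy":0,"dz":-0.004,"rx":0,"ry":0,"rz":0,"hand":0}]'
```

```text
time: 8.02
position: [0.4984, 0.0375, 0.0938]
ee_rot: [2.276, 2.165, 0.0]
wrist_force: [-1.5, -0.3, 1.8]
grip_width: 0.0002
grasp_force: 0.8
```

```bash
python3 -m creep '[{"dx":0,"dy":0,"dz":-0.002,"rx":0,"ry":0,"rz":0,"hand":0},{"dx":0,"dy":0,"dz":-0.004,"rx":0,"ry":0,"rz":0,"hand":0},{"dx":0,"dy":0,"dz":-0.004,"rx":0,"ry":0,"rz":0,"hand":0},{"dx":0,"dy":0,"dz":-0.004,"rx":0,"ry":0,"rz":0,"hand":0}]'
```

```text
time: 8.35
position: [0.4984, 0.0376, 0.0918]
ee_rot: [2.276, 2.165, 0.0]
wrist_force: [-0.3, 0.8, 4.4]
grip_width: -0.0004
grasp_force: 2.4
```

```bash
python3 -m creep '[{"dx":0,"dy":0,"dz":-0.002,"rx":0,"ry":0,"rz":0,"hand":0},{"dx":0,"dy":0,"dz":-0.004,"rx":0,"ry":0,"rz":0,"hand":0},{"dx":0,"dy":0,"dz":-0.004,"rx":0,"ry":0,"rz":0,"hand":0},{"dx":0,"dy":0,"dz":-0.004,"rx":0,"ry":0,"rz":0,"hand":0}]'
```

```text
time: 8.68
position: [0.4984, 0.0376, 0.0898]
ee_rot: [2.276, 2.165, 0.0]
wrist_force: [-0.9, 0.9, 5.8]
grip_width: 0.0
grasp_force: 2.9
```

```bash
python3 -m creep '[{"dx":0,"dy":0,"dz":-0.001,"rx":0,"ry":0,"rz":0,"hand":0},{"dx":0,"dy":0,"dz":-0.002,"rx":0,"ry":0,"rz":0,"hand":0},{"dx":0,"dy":0,"dz":-0.002,"rx":0,"ry":0,"rz":0,"hand":0},{"dx":0,"dy":0,"dz":-0.002,"rx":0,"ry":0,"rz":0,"hand":0}]'
```

```text
time: 9.02
position: [0.4985, 0.0376, 0.0889]
ee_rot: [2.276, 2.165, 0.001]
wrist_force: [-1.1, -0.4, 5.5]
grip_width: -0.0002
grasp_force: 3.1
```

```bash
python3 -m creep '[{"dx":0,"dy":0,"dz":-0.001,"rx":0,"ry":0,"rz":0,"hand":0},{"dx":0,"dy":0,"dz":-0.001,"rx":0,"ry":0,"rz":0,"hand":0},{"dx":0,"dy":0,"dz":-0.001,"rx":0,"ry":0,"rz":0,"hand":0}]'
```

```text
time: 9.27
position: [0.4984, 0.0375, 0.0888]
ee_rot: [2.276, 2.165, 0.001]
wrist_force: [-2.0, 0.1, 10.5]
grip_width: 0.0
grasp_force: 5.0
```

```bash
python3 -m creep '[{"dx":0,"dy":0,"dz":-0.001,"rx":0,"ry":0,"rz":0,"hand":0},{"dx":0,"dy":0,"dz":-0.001,"rx":0,"ry":0,"rz":0,"hand":0},{"dx":0,"dy":0,"dz":-0.001,"rx":0,"ry":0,"rz":0,"hand":0}]'
```

```text
time: 9.52
position: [0.4985, 0.0375, 0.0888]
ee_rot: [2.276, 2.165, 0.001]
wrist_force: [-3.8, 0.1, 14.3]
grip_width: -0.0001
grasp_force: 7.3
```

```bash
python3 -m creep '[{"dx":0,"dy":0,"dz":0.001,"rx":0,"ry":0,"rz":0,"hand":0},{"dx":0,"dy":0.002,"dz":0.001,"rx":0,"ry":0,"rz":0,"hand":0},{"dx":0,"dy":0.004,"dz":0.001,"rx":0,"ry":0,"rz":0,"hand":0},{"dx":0,"dy":0.006,"dz":0.001,"rx":0,"ry":0,"rz":0,"hand":0},{"dx":0,"dy":0.006,"dz":0.001,"rx":0,"ry":0,"rz":0,"hand":0}]'
```

```text
time: 9.93
position: [0.4987, 0.0389, 0.0889]
ee_rot: [2.275, 2.162, -0.003]
wrist_force: [-1.5, -3.9, 9.1]
grip_width: -0.0002
grasp_force: 4.6
```

```bash
python3 -m creep '[{"dx":0,"dy":0.001,"dz":0,"rx":0,"ry":0,"rz":0,"hand":0},{"dx":0,"dy":0.002,"dz":0,"rx":0,"ry":0,"rz":0,"hand":0},{"dx":0,"dy":0.002,"dz":0,"rx":0,"ry":0,"rz":0,"hand":0}]'
```

```text
time: 10.18
position: [0.4989, 0.0398, 0.0889]
ee_rot: [2.275, 2.161, -0.003]
wrist_force: [-2.6, -4.8, 7.7]
grip_width: -0.0001
grasp_force: 4.3
```

```bash
python3 -m creep '[{"dx":0,"dy":0.002,"dz":0,"rx":0,"ry":0,"rz":0,"hand":0},{"dx":0,"dy":0.004,"dz":0,"rx":0,"ry":0,"rz":0,"hand":0},{"dx":0,"dy":0.004,"dz":0,"rx":0,"ry":0,"rz":0,"hand":0}]'
```

```text
time: 10.43
position: [0.4993, 0.0421, 0.0889]
ee_rot: [2.274, 2.161, -0.001]
wrist_force: [0.3, -4.4, 7.6]
grip_width: 0.0001
grasp_force: 3.8
```

```bash
python3 -m creep '[{"dx":0,"dy":0.002,"dz":0,"rx":0,"ry":0,"rz":0,"hand":0},{"dx":0,"dy":0.004,"dz":0,"rx":0,"ry":0,"rz":0,"hand":0},{"dx":0,"dy":0.004,"dz":0,"rx":0,"ry":0,"rz":0,"hand":0}]'
```

```text
time: 10.68
position: [0.4993, 0.0437, 0.0889]
ee_rot: [2.274, 2.161, -0.003]
wrist_force: [-1.4, -5.2, 6.6]
grip_width: 0.0
grasp_force: 4.5
```

```bash
python3 -m creep '[{"dx":0,"dy":0.002,"dz":0,"rx":0,"ry":0,"rz":0,"hand":0},{"dx":0,"dy":0.004,"dz":0,"rx":0,"ry":0,"rz":0,"hand":0},{"dx":0,"dy":0.004,"dz":0,"rx":0,"ry":0,"rz":0,"hand":0}]'
```

```text
time: 10.93
position: [0.4994, 0.0444, 0.0889]
ee_rot: [2.273, 2.158, -0.006]
wrist_force: [-1.6, -9.0, 7.1]
grip_width: -0.0002
grasp_force: 6.3
```

```bash
python3 -m creep '[{"dx":0,"dy":0.002,"dz":0,"rx":0,"ry":0,"rz":0,"hand":0},{"dx":0,"dy":0.004,"dz":0,"rx":0,"ry":0,"rz":0,"hand":0},{"dx":0,"dy":0.004,"dz":0,"rx":0,"ry":0,"rz":0,"hand":0}]'
```

```text
time: 11.18
position: [0.4994, 0.0455, 0.0889]
ee_rot: [2.273, 2.157, -0.008]
wrist_force: [0.3, -11.8, 7.4]
grip_width: 0.0002
grasp_force: 6.9
```

```bash
python3 -m creep '[{"dx":0,"dy":0.002,"dz":0,"rx":0,"ry":0,"rz":0,"hand":0},{"dx":0,"dy":0.003,"dz":0,"rx":0,"ry":0,"rz":0,"hand":0},{"dx":0,"dy":0.003,"dz":0,"rx":0,"ry":0,"rz":0,"hand":0}]'
```

```text
time: 11.43
position: [0.4996, 0.0491, 0.0889]
ee_rot: [2.275, 2.16, -0.002]
wrist_force: [0.2, -4.1, 5.0]
grip_width: 0.0002
grasp_force: 4.3
```

```bash
python3 -m creep '[{"dx":0,"dy":0.002,"dz":0,"rx":0,"ry":0,"rz":0,"hand":0},{"dx":0,"dy":0.003,"dz":0,"rx":0,"ry":0,"rz":0,"hand":0},{"dx":0,"dy":0.003,"dz":0,"rx":0,"ry":0,"rz":0,"hand":0}]'
```

```text
time: 11.68
position: [0.4998, 0.0517, 0.0889]
ee_rot: [2.275, 2.162, 0.001]
wrist_force: [0.4, -2.3, 5.4]
grip_width: -0.0
grasp_force: 3.3
```

```bash
python3 -m creep '[{"dx":0,"dy":0.003,"dz":0.003,"rx":0,"ry":0,"rz":0,"hand":0},{"dx":0,"dy":0.006,"dz":0.003,"rx":0,"ry":0,"rz":0,"hand":0},{"dx":0.001,"dy":0.01,"dz":0.003,"rx":0,"ry":0,"rz":0,"hand":0},{"dx":0.001,"dy":0.013,"dz":0.003,"rx":0,"ry":0,"rz":0,"hand":0},{"dx":0.001,"dy":0.016,"dz":0.003,"rx":0,"ry":0,"rz":0,"hand":0}]'
```

```text
time: 12.1
position: [0.4992, 0.0605, 0.0897]
ee_rot: [2.276, 2.164, 0.0]
wrist_force: [3.6, -4.8, 0.6]
grip_width: 0.0
grasp_force: 2.1
```

```bash
python3 -m creep '[{"dx":0,"dy":0.003,"dz":0,"rx":0,"ry":0,"rz":0,"hand":0},{"dx":0,"dy":0.006,"dz":0,"rx":0,"ry":0,"rz":0,"hand":0},{"dx":0.001,"dy":0.01,"dz":0,"rx":0,"ry":0,"rz":0,"hand":0},{"dx":0.001,"dy":0.013,"dz":0,"rx":0,"ry":0,"rz":0,"hand":0},{"dx":0.001,"dy":0.016,"dz":0,"rx":0,"ry":0,"rz":0,"hand":0}]'
```

```text
time: 12.52
position: [0.4993, 0.0688, 0.0896]
ee_rot: [-2.276, -2.165, -0.0]
wrist_force: [2.7, -4.5, -0.3]
grip_width: -0.0003
grasp_force: 1.8
```

```bash
python3 -m creep '[{"dx":0,"dy":0.003,"dz":0,"rx":0,"ry":0,"rz":0,"hand":0},{"dx":0,"dy":0.006,"dz":0,"rx":0,"ry":0,"rz":0,"hand":0},{"dx":0.001,"dy":0.009,"dz":0,"rx":0,"ry":0,"rz":0,"hand":0},{"dx":0.001,"dy":0.012,"dz":0,"rx":0,"ry":0,"rz":0,"hand":0},{"dx":0.001,"dy":0.012,"dz":0,"rx":0,"ry":0,"rz":0,"hand":0}]'
```

```text
time: 12.93
position: [0.4985, 0.0757, 0.0892]
ee_rot: [-2.273, -2.164, 0.0]
wrist_force: [-0.7, -0.5, -0.0]
grip_width: -0.0
grasp_force: 0.0
```

```bash
python3 -m creep '[{"dx":0,"dy":0.002,"dz":0,"rx":0,"ry":0,"rz":0,"hand":0},{"dx":0,"dy":0.004,"dz":0,"rx":0,"ry":0,"rz":0,"hand":0},{"dx":0,"dy":0.006,"dz":0,"rx":0,"ry":0,"rz":0,"hand":0},{"dx":0,"dy":0.006,"dz":0,"rx":0,"ry":0,"rz":0,"hand":0}]'
```

```text
time: 13.27
position: [0.4995, 0.0779, 0.0895]
ee_rot: [-2.276, -2.165, -0.0]
wrist_force: [0.0, -0.1, 0.4]
grip_width: -0.0003
grasp_force: 0.0
```

The contact force dropped near y=0.076, so the sleeve probably jumped ahead as the dome entered the next hole. I back off and look.

```bash
python3 -m creep '[{"dx":0,"dy":-0.004,"dz":0,"rx":0,"ry":0,"rz":0,"hand":0},{"dx":0,"dy":-0.008,"dz":0.08,"rx":0,"ry":0,"rz":0,"hand":0},{"dx":0,"dy":-0.06,"dz":0.16,"rx":0,"ry":0,"rz":0,"hand":0},{"dx":0,"dy":-0.13,"dz":0.17,"rx":0,"ry":0,"rz":0,"hand":0},{"dx":0,"dy":-0.14,"dz":0.17,"rx":0,"ry":0,"rz":0,"hand":0}]'
python3 -m creep '[{"dx":0,"dy":0,"dz":0,"rx":0,"ry":0,"rz":0,"hand":0},{"dx":0,"dy":0,"dz":0,"rx":0,"ry":0,"rz":0,"hand":0},{"dx":0,"dy":0,"dz":0,"rx":0,"ry":0,"rz":0,"hand":0}]'
python3 - <<'E'
from bench import r
from h import *
s=r.observe();print(s['position'])
p=r.capture('wrist');cv2.imwrite('pics/w3.png',p['color'][:,:,::-1])
print([(d['xyz'],d['p']) for d in r.look_for('wrist','button')])
p=wristcam(p,s)
for a in((.4987,.0377,.0938),(.5005,.0535+.04,.0888),(.5005,.0535+.04,.1008)):
    c=p['R']@a+p['t'];print(a,p['fx']*c[0]/c[2]+p['cx'],p['fy']*c[1]/c[2]+p['cy'])
E
```

```text
time: 13.68
position: [0.5026, 0.0033, 0.1782]
ee_rot: [2.275, 2.156, 0.004]
wrist_force: [-0.2, 1.5, -0.6]
grip_width: -0.0
grasp_force: 0.0
time: 13.93
position: [0.4989, 0.0083, 0.1737]
ee_rot: [-2.275, -2.164, 0.001]
wrist_force: [-0.5, -0.9, -0.3]
grip_width: 0.0
grasp_force: 0.0
[0.49887463 0.00825336 0.17369159]
[([0.4988, 0.0381, 0.0937], 0.55)]
(0.4987, 0.0377, 0.0938) 245.72354379679473 155.77864931560572
(0.5005, 0.0935, 0.0888) 244.13184575816368 65.47460675094449
(0.5005, 0.0935, 0.1008) 243.87986026323392 63.87892496667479
```

View pics/w3.png

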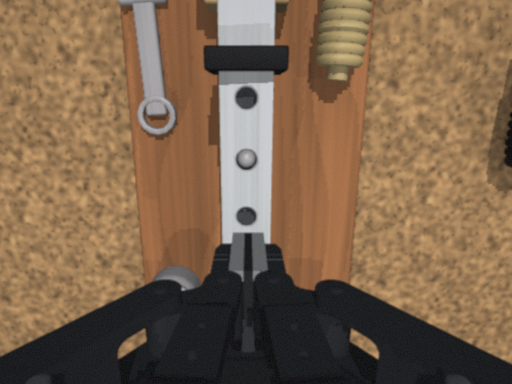

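The button dome shows at px (246,159) between dark holes at (246,97) and (246,216), so it sits in the middle hole. I check the sleeve's travel numerically.

Run:
```python
from bench import r
from h import *
s=r.observe();p=r.capture('wrist')
p=wristcam(p,s);g=cv2.cvtColor(p['color'],cv2.COLOR_RGB2GRAY)
def cen(u,v,k=14):
    w=(g[v-k:v+k+1,u-k:u+k+1]<110).astype(np.uint8)
    n,l,st,c=cv2.connectedComponentsWithStats(w);i=l[k,k];return c[i]+[u-k,v-k],st[i].tolist()
a,b=cen(246,97),cen(246,216);print(a,b)
m=r.outline_of('wrist','button')[0];v,u=np.nonzero(m['mask']);print(m['p'],u.mean(),v.mean(),u.min(),u.max(),v.min(),v.max())
h=ray(p,[a[0],b[0]],.0888);print(h,h[0]-h[1])
for z in(.0888,.0915,.0938):print(z,ray(p,[[u.mean(),v.mean()]],z))
print(ray(p,[[246,71]],.0888),ray(p,[[246,71]],.1008))
print(g[60:230,246].tolist())
cv2.imwrite('pics/w3c.png',cv2.resize(p['color'][40:235,200:295,::-1],None,fx=3,fy=3,interpolation=cv2.INTER_CUBIC))
```

```text
(array([245.93582888,  97.65240642]), [4, 4, 21, 22, 374]) (array([245.92779783, 216.18050542]), [5, 6, 19, 18, 277])
0.8 245.4364406779661 157.9406779661017 237 254 150 166
[[ 0.50071827  0.0744364   0.0888    ]
 [ 0.4967475  -0.00549973  0.0888    ]] [0.00397077 0.07993613 0.        ]
0.0888 [[0.49846146 0.03566312 0.0888    ]]
0.0915 [[0.49850918 0.03615073 0.0915    ]]
0.0938 [[0.49854982 0.03656611 0.0938    ]]
[[0.50155424 0.09048093 0.0888    ]] [[0.50160371 0.08976586 0.1008    ]]
[36, 36, 37, 35, 34, 34, 32, 37, 28, 22, 27, 71, 117, 133, 133, 132, 133, 131, 132, 131, 133, 132, 133, 146, 179, 173, 140, 96, 61, 47, 49, 49, 50, 43, 43, 46, 44, 51, 64, 68, 68, 68, 67, 67, 70, 70, 68, 68, 74, 114, 166, 187, 197, 198, 196, 199, 198, 199, 199, 197, 198, 197, 199, 199, 199, 199, 199, 200, 198, 198, 199, 198, 199, 199, 197, 199, 197, 198, 197, 197, 197, 198, 198, 198, 197, 199, 198, 197, 180, 140, 130, 142, 149, 161, 176, 190, 197, 197, 194, 180, 172, 167, 161, 152, 142, 128, 109, 75, 50, 68, 127, 172, 188, 197, 198, 196, 197, 197, 194, 198, 197, 196, 198, 198, 196, 196, 197, 198, 197, 196, 199, 198, 197, 196, 196, 197, 196, 196, 198, 197, 197, 197, 197, 195, 197, 194, 169, 117, 70, 49, 44, 51, 59, 67, 71, 70, 71, 69, 72, 69, 70, 71, 71, 70, 69, 101, 161, 183, 193, 196]
```

View pics/w3c.png

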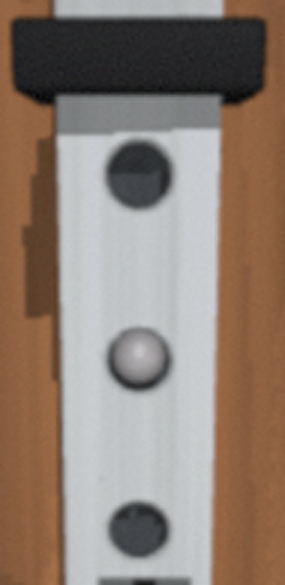

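The hole spacing of 79.9 mm at z=0.0888 confirms the height. The button is in the next hole, but it looks up to about 1.5 mm off centre, so it may not be fully seated. I push the collar gently once more: if the button is locked, the force will rise without travel.

```bash
python3 -m creep '[{"dx":0.002,"dy":0.07,"dz":0,"rx":0,"ry":0,"rz":0,"hand":0},{"dx":0.002,"dy":0.131,"dz":-0.04,"rx":0,"ry":0,"rz":0,"hand":0},{"dx":0.002,"dy":0.131,"dz":-0.1,"rx":0,"ry":0,"rz":0,"hand":0},{"dx":0.002,"dy":0.131,"dz":-0.14,"rx":0,"ry":0,"rz":0,"hand":0},{"dx":0.002,"dy":0.131,"dz":-0.15,"rx":0,"ry":0,"rz":0,"hand":0}]'; python3 -m creep '[{"dx":0,"dy":0,"dz":-0.006,"rx":0,"ry":0,"rz":0,"hand":0},{"dx":0,"dy":0,"dz":-0.013,"rx":0,"ry":0,"rz":0,"hand":0},{"dx":0,"dy":0,"dz":-0.013,"rx":0,"ry":0,"rz":0,"hand":0},{"dx":0,"dy":0,"dz":-0.013,"rx":0,"ry":0,"rz":0,"hand":0}]'
```

```text
time: 14.55
position: [0.4979, 0.0742, 0.0963]
ee_rot: [-2.271, -2.165, 0.007]
wrist_force: [0.3, -0.3, 0.3]
grip_width: 0.0001
grasp_force: 0.0
time: 14.88
position: [0.5016, 0.0728, 0.094]
ee_rot: [2.276, 2.164, 0.002]
wrist_force: [-0.4, -0.2, -0.5]
grip_width: 0.0
grasp_force: 0.0
```

```bash
python3 -m creep '[{"dx":0,"dy":0.004,"dz":-0.002,"rx":0,"ry":0,"rz":0,"hand":0},{"dx":0,"dy":0.008,"dz":-0.002,"rx":0,"ry":0,"rz":0,"hand":0},{"dx":0,"dy":0.012,"dz":-0.002,"rx":0,"ry":0,"rz":0,"hand":0},{"dx":0,"dy":0.012,"dz":-0.002,"rx":0,"ry":0,"rz":0,"hand":0}]'
```

```text
time: 15.22
position: [0.501, 0.0793, 0.0925]
ee_rot: [2.276, 2.165, 0.001]
wrist_force: [-0.2, 0.2, -0.7]
grip_width: -0.0001
grasp_force: 0.0
```

```bash
python3 -m creep '[{"dx":0,"dy":0.002,"dz":0,"rx":0,"ry":0,"rz":0,"hand":0},{"dx":0,"dy":0.004,"dz":0,"rx":0,"ry":0,"rz":0,"hand":0},{"dx":0,"dy":0.004,"dz":0,"rx":0,"ry":0,"rz":0,"hand":0},{"dx":0,"dy":0.004,"dz":0,"rx":0,"ry":0,"rz":0,"hand":0}]'
```

```text
time: 15.55
position: [0.501, 0.0809, 0.0923]
ee_rot: [2.276, 2.164, 0.0]
wrist_force: [0.2, -1.3, 1.9]
grip_width: -0.0004
grasp_force: 0.9
```

```bash
python3 -m creep '[{"dx":0,"dy":0.002,"dz":0,"rx":0,"ry":0,"rz":0,"hand":0},{"dx":0,"dy":0.004,"dz":0,"rx":0,"ry":0,"rz":0,"hand":0},{"dx":0,"dy":0.004,"dz":0,"rx":0,"ry":0,"rz":0,"hand":0},{"dx":0,"dy":0.004,"dz":0,"rx":0,"ry":0,"rz":0,"hand":0}]'
```

```text
time: 15.88
position: [0.5011, 0.082, 0.0923]
ee_rot: [2.276, 2.163, -0.002]
wrist_force: [0.2, -5.3, 1.3]
grip_width: 0.0004
grasp_force: 2.6
```

```bash
python3 -m creep '[{"dx":0,"dy":0.002,"dz":0,"rx":0,"ry":0,"rz":0,"hand":0},{"dx":0,"dy":0.002,"dz":0,"rx":0,"ry":0,"rz":0,"hand":0},{"dx":0,"dy":0.002,"dz":0,"rx":0,"ry":0,"rz":0,"hand":0}]'
```

```text
time: 16.13
position: [0.5011, 0.0822, 0.0923]
ee_rot: [2.275, 2.161, -0.004]
wrist_force: [-0.6, -7.9, 2.8]
grip_width: -0.0002
grasp_force: 3.8
```

```bash
python3 -m creep '[{"dx":0,"dy":0.002,"dz":0,"rx":0,"ry":0,"rz":0,"hand":0},{"dx":0,"dy":0.002,"dz":0,"rx":0,"ry":0,"rz":0,"hand":0},{"dx":0,"dy":0.002,"dz":0,"rx":0,"ry":0,"rz":0,"hand":0}]'
```

```text
time: 16.38
position: [0.501, 0.0824, 0.0923]
ee_rot: [2.275, 2.16, -0.006]
wrist_force: [-0.1, -10.4, 3.1]
grip_width: 0.0002
grasp_force: 5.0
```

```bash
python3 -m creep '[{"dx":0,"dy":0.002,"dz":0,"rx":0,"ry":0,"rz":0,"hand":0},{"dx":0,"dy":0.002,"dz":0,"rx":0,"ry":0,"rz":0,"hand":0},{"dx":0,"dy":0.002,"dz":0,"rx":0,"ry":0,"rz":0,"hand":0}]'
```

```text
time: 16.63
position: [0.501, 0.0826, 0.0923]
ee_rot: [2.274, 2.158, -0.009]
wrist_force: [-0.1, -13.1, 2.6]
grip_width: -0.0
grasp_force: 6.2
```

The force rises with almost no travel (13 N for about 0.6 mm), so the button is locked in the next hole. I back away.

```bash
python3 -m creep '[{"dx":0,"dy":-0.01,"dz":0,"rx":0,"ry":0,"rz":0,"hand":0},{"dx":0,"dy":-0.02,"dz":0.01,"rx":0,"ry":0,"rz":0,"hand":0},{"dx":0,"dy":-0.02,"dz":0.08,"rx":0,"ry":0,"rz":0,"hand":0},{"dx":0,"dy":-0.08,"dz":0.15,"rx":0,"ry":0,"rz":0,"hand":0},{"dx":0,"dy":-0.14,"dz":0.17,"rx":0,"ry":0,"rz":0,"hand":0}]'
python3 -m creep '[{"dx":0,"dy":0,"dz":0,"rx":0,"ry":0,"rz":0,"hand":0},{"dx":0,"dy":0,"dz":0,"rx":0,"ry":0,"rz":0,"hand":0},{"dx":0,"dy":0,"dz":0,"rx":0,"ry":0,"rz":0,"hand":0},{"dx":0,"dy":0,"dz":0,"rx":0,"ry":0,"rz":0,"hand":0}]'
python3 - <<'E'
from bench import r
from h import *
s=r.observe();print(s['position'],s['wrist_force'])
p=r.capture('wrist');cv2.imwrite('pics/w4c.png',cv2.resize(p['color'][40:235,200:295,::-1],None,fx=3,fy=3,interpolation=cv2.INTER_CUBIC))
E
```

```text
time: 17.05
position: [0.5022, 0.0173, 0.1808]
ee_rot: [2.27, 2.169, 0.007]
wrist_force: [1.0, -0.4, 0.2]
grip_width: 0.0001
grasp_force: 0.0
time: 17.38
position: [0.4998, 0.0171, 0.1762]
ee_rot: [-2.274, -2.165, 0.001]
wrist_force: [0.3, 0.7, -0.9]
grip_width: -0.0
grasp_force: 0.0
[0.49975395 0.01706643 0.17615691] [ 0.31658742  0.66875424 -0.89256461]
```

View pics/w4c.png

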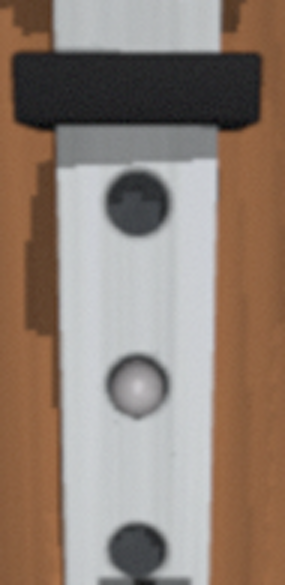

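The dome at (137,386) in the crop stands out of the middle hole and now bears on its other edge. Before the push it sat at the opposite edge, so it is only using its play and is locked.

```bash
python3 -c "
from bench import r;print(r.job_done())"
```

```text
the job is handed in; nothing more can be done
None
```

The leg is one hole longer: the button is out and locked in the next hole, the arm is clear of everything, and the job is handed in; no verdict came back, so whether it passed is not known.

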